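# Pack the pipe-fitting repair kit

## Task

Pack the repair kit in the low metal tray: lay the pipe tee flat in the T-shaped pocket and the pipe elbow flat in the L-shaped pocket, and stand one of the two open couplings upright in each of the two round pockets, all fully down on the pocket floors. The two closed end caps look like the couplings but do not belong in this kit: leave them standing where they are.

Things in the scene. Friction and masses are not known exactly. Their poses are not given: they have to be found in the camera images.
- tee_c (a point): White PVC pipe tee lying flat: a straight run with a short branch from its middle, both round, 35 mm thick; 58 x 77 x 35 mm over all, 55 g, loose. Point: centre of that outline, half-way up. The run lies along y, centre line at x = -11 mm; the branch points to +x along y = 0, stands free of the run from x = 7 to 29 mm and can be gripped across there (at x = 20 mm). z up.
- elbow_c (a point): White 90 degree PVC pipe elbow lying flat: two round sockets 35 mm thick; 58 x 58 x 35 mm over all, 40 g, loose. Point: centre of that outline, half-way up. One socket points to +x (centre line y = 11 mm, end x = 29 mm), one to -y (centre line x = -11 mm, end y = -29 mm); each is free over its last 22 mm and can be gripped across there (at x = 20 or y = -20 mm). z up.
- coupling_1_c (a point): One of two equal white PVC pipe couplings, a plain tube standing on end: 36 mm diameter, 44 mm tall, open bore through it seen from above (that tells it from the caps). 30 g, loose. Point: its centre, half-way up (22 mm above its foot). z along the bore.
- coupling_2_c (a point): One of two equal white PVC pipe couplings, a plain tube standing on end: 36 mm diameter, 44 mm tall, open bore through it seen from above (that tells it from the caps). 30 g, loose. Point: its centre, half-way up (22 mm above its foot). z along the bore.
- cap_1_c (a point): One of two equal white PVC end caps standing on the worktop with the closed, flat, round-edged top up: 35 mm diameter, 30 mm tall, no hole to be seen from above. Does not belong in the kit. Loose. Point: its centre, 15 mm above its foot. (Beyond the scattered fittings stands a fixed bench vice, 140 mm high.)
- cap_2_c (a point): One of two equal white PVC end caps standing on the worktop with the closed, flat, round-edged top up: 35 mm diameter, 30 mm tall, no hole to be seen from above. Does not belong in the kit. Loose. Point: its centre, 15 mm above its foot. (Beyond the scattered fittings stands a fixed bench vice, 140 mm high.)
- tee_pocket: Grey foam inlay, 100 x 100 mm, in the low square kit tray, with a T-shaped pocket some 8 mm wider than the tee all round. The tee fits with its point above this origin and its axes parallel to these: cross-bar along y on the -x side, branch to +x. Inlay top 12 mm and pocket floor 6 mm above the worktop. Origin: centre of the inlay's underside, 3 mm above the worktop; z up. Fixed.
- elbow_pocket: Grey foam inlay, 100 x 100 mm, in the low square kit tray, with an L-shaped pocket some 8 mm wider than the elbow all round. The elbow fits with its point above this origin and its axes parallel to these: one leg to +x, the other to -y. Inlay top 12 mm and pocket floor 6 mm above the worktop. Origin: centre of the inlay's underside, 3 mm above the worktop; z up. Fixed.
- round_pocket_1: One of two equal grey foam inlays, 100 x 100 mm, in the low square kit tray, with a round pocket 53 mm in diameter at its centre, for one coupling standing on end. Inlay top 12 mm and pocket floor 6 mm above the worktop. Origin: centre of the inlay's underside, 3 mm above the worktop; z up. Fixed.
- round_pocket_2: One of two equal grey foam inlays, 100 x 100 mm, in the low square kit tray, with a round pocket 53 mm in diameter at its centre, for one coupling standing on end. Inlay top 12 mm and pocket floor 6 mm above the worktop. Origin: centre of the inlay's underside, 3 mm above the worktop; z up. Fixed.
Mind the look-alikes: they are no part of the job. What is shaped like the part that bears tee_c but yellow is not meant. What is shaped like the part that bears elbow_c but blue is not meant.

How it is judged:
At the end, for the whole second after the job is handed in: Tee and elbow flat on the floor of their own pockets (centres within 13 mm, turned to match), one coupling upright on the floor of each round pocket (either in either, within 13 mm), all released and at rest; both end caps upright, within 20 mm of where they stood (horizontal distance between tee_c and tee_pocket below 0.013 m and height (world z) of each of tee_c, elbow_c below 0.0265 m and angle between the z axis of tee_c and the z axis of tee_pocket, either way round below 0.1 rad and angle between the x axis of tee_c and the x axis of tee_pocket, either way round below 0.35 rad and horizontal distance between elbow_c and elbow_pocket below 0.013 m and angle between the z axis of elbow_c and the z axis of elbow_pocket, either way round below 0.1 rad and angle between the x axis of elbow_c and the x axis of elbow_pocket, either way round below 0.35 rad and (((horizontal distance between coupling_1_c and round_pocket_1 below 0.013 m and height (world z) of coupling_1_c below 0.0305 m and angle between the z axis of coupling_1_c and the z axis of round_pocket_1, either way round below 0.1 rad) and (horizontal distance between coupling_2_c and round_pocket_2 below 0.013 m and height (world z) of coupling_2_c below 0.0305 m and angle between the z axis of coupling_2_c and the z axis of round_pocket_2, either way round below 0.1 rad)) or ((horizontal distance between coupling_1_c and round_pocket_2 below 0.013 m and height (world z) of coupling_1_c below 0.0305 m and angle between the z axis of coupling_1_c and the z axis of round_pocket_2, either way round below 0.1 rad) and (horizontal distance between coupling_2_c and round_pocket_1 below 0.013 m and height (world z) of coupling_2_c below 0.0305 m and angle between the z axis of coupling_2_c and the z axis of round_pocket_1, either way round below 0.1 rad))) and linear speed of each of tee, elbow, coupling_1, coupling_2 below 0.02 m/s and distance of each of cap_1_c, cap_2_c from where it was at the start of the episode below 0.02 m and angle between each of cap_1_c, cap_2_c's own z axis and vertical below 0.15 rad); the robot touches nothing.
It fails at once if end cap 1 picked up, knocked over or pushed away (distance of cap_1_c from where it was at the start of the episode above 0.03 m or angle between cap_1_c's own z axis and vertical above 0.6 rad).
It fails at once if end cap 2 picked up, knocked over or pushed away (distance of cap_2_c from where it was at the start of the episode above 0.03 m or angle between cap_2_c's own z axis and vertical above 0.6 rad).
It also fails if it takes over 128 s, if anything falls off the work surface, if the arm or the gripper's body presses on something with over 40 N, if the wrist force passes 120 N, or if a joint passes its speed limit or range.

## Robot

A 6-joint arm with a two-finger parallel gripper is mounted at the origin on a cart in front of the work surface, level with it; the furniture and walls round the work are solid. World frame = base frame: x ahead of the robot, y to its left, z up, the work surface at z = 0. Lengths are in m, angles in rad, forces in N, time in s.
With the tool pointing down it reaches from about 0.35 to 0.8 m from the base axis. Payload 7.3 kg.
Tool frame: the origin (TCP) lies between the finger pads; the fingertips stand 25 mm ahead of it and the grasp point (between the pads) lies 6 mm ahead of it (r.tip_extent is the distance from the TCP to the fingertips, in m); z points along the fingers, y is the line along which they close (so a half turn about z gives the same grasp; the last joint's range is limited). The gripper opens to 85 mm and grips with 20 to 120 N. Pads are 22 mm wide; open, the fingers measure 114 mm over their backs; the gripper's body (76 mm by 85 mm) begins 54 mm behind the grasp point. The pads swing forward as they close: fully open they stand 13 mm farther back than shut.
Start: joints at [1.155, 0.342, 1.524, -0, 1.275, -0.146], TCP at [0.14, 0.506, 0.256] pointing down, gripper open.
Joint ranges: [-2.53, 2.53], [-0.77, 2.02], [0.04, 2.7], [-1, 4.14], [0.28, 2.66], [-3.11, 3.11]. Speed limits (rad/s): [2.57, 2.57, 3.14, 3.14, 3.14, 3.14].

## Interface

Orientations are given as a unit quaternion [x, y, z, w].
In Python, from workcell import r, command_gripper, optics gives the robot as it stands. The module is installed in compiled form; this text tells all that it offers. Calls block until the motion is done:
- r.reach(position, orientation): joint-space move of the TCP to a pose.
- r.move_straight(position, orientation=None, speed=0.15, max_force=None): straight line of the TCP; orientation=None keeps the orientation; speed is the mean speed in m/s. With max_force (N) it stops when the force on the tool has changed by that much, and returns True; else False.
- r.movej(angles): joint-space move.
- command_gripper(opening, force=None): finger opening in m; force is the grip in N (None keeps the last); returns when the fingers have stopped.
- r.hold(seconds).
- r.solve_ik(position, orientation): joint angles nearest the present ones, or None.
- r.read_state(): the state.
- optics.get_image(name): name is "scene" or "top" or "wrist"; returns (picture, depth): 400x640x3 uint8, red, green, blue; 400x640 float32, m along the optical axis (not along the pixel's ray), 0 where there is no reading.
- optics.camera_model(name): a dict with "K" (3x3 intrinsics, pixels), "R" (3x3) and "t" (3): a world point X has camera coordinates R X + t; the wrist camera has in their place "tool_from_camera" (4x4, takes a point from camera to tool coordinates, whose origin is the TCP and whose axes are the flange's). Camera axes: x right, y down, z forward; pixel columns grow to the right and rows downward; lengths in m; the calibration is good to about 2 mm. A picture is of the moment at which its call begins: read the wrist's pose just before it. camera_model takes no time and is no camera call.
A pose or a line that the arm cannot do raises r.PlanningError and nothing moves.
- r.finish_job(): hands the job in; it is judged then, once.
The state is a dict: "time_s": time; "joint_positions": joint angles; "dq": joint speeds; "tau": joint torques, N m; "eef_pos": TCP position; "eef_rot": TCP orientation; "contact_force": force on the tool from outside, world axes, zero at the start; "torque": the same for the moment, N m; "grip_width": finger opening in m; "grip_force": force on a finger pad.
Only numpy, scipy, OpenCV 4.12 (cv2) and the standard library are available. Lean on these libraries where they do the work, as an engineer would, in place of code of your own. Each camera call takes 0.05 s, during which the arm holds its last target. There are 200 camera calls.

## Working session

There is one attempt and no reset: what is moved stays moved. The work goes in short steps, each a Python script; the robot and the scene stay as the last script left them, time stands still between calls to the robot, and variables do not carry over. Pictures are saved under pics/ and viewed, at most 14 in all, crops included, and the job is handed in when it is done.

```bash
mkdir -p pics; python3 - <<'E'
from workcell import r, optics
import cv2,numpy as np
for n in("top","scene"):
    p,d=optics.get_image(n); np.savez(f"{n}0.npz",p=p,d=d,**optics.camera_model(n)); cv2.imwrite(f"pics/{n}0.png",p[:,:,::-1]); c=optics.camera_model(n); print(c["K"],c["R"],c["t"])
s=r.read_state(); print(s["time_s"],s["eef_pos"],s["eef_rot"])
E
```

```text
[[404.60741305   0.         323.34290231]
 [  0.         404.60741305 204.67881527]
 [  0.           0.           1.        ]] [[-0.01966348 -0.99979846 -0.0040478 ]
 [-0.98978307  0.02003803 -0.14116643]
 [ 0.14121909  0.00123062 -0.9899776 ]] [0.13306263 0.43016404 1.30891252]
[[479.64214355   0.         316.9173695 ]
 [  0.         479.64214355 200.30911427]
 [  0.           0.           1.        ]] [[ 0.77570636 -0.63098937  0.01149201]
 [-0.38018925 -0.48176486 -0.78953072]
 [ 0.50372194  0.60807486 -0.61360344]] [-0.28259066  0.27929908  1.26972713]
0.1 [0.13977586 0.50571312 0.25571022] [ 1.34490677e-01  9.90914626e-01 -6.51400282e-04 -1.94687955e-04]
```

View pics/top0.png

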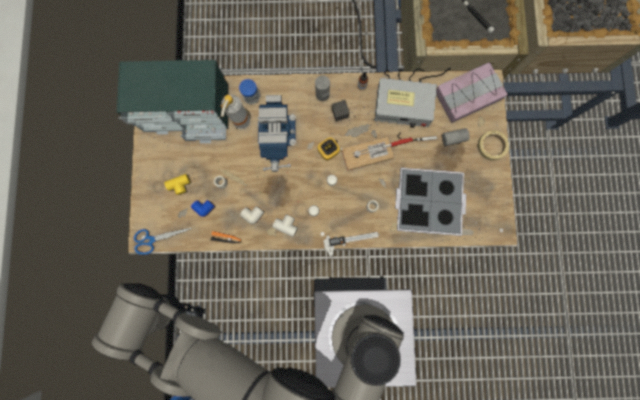

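View pics/scene0.png

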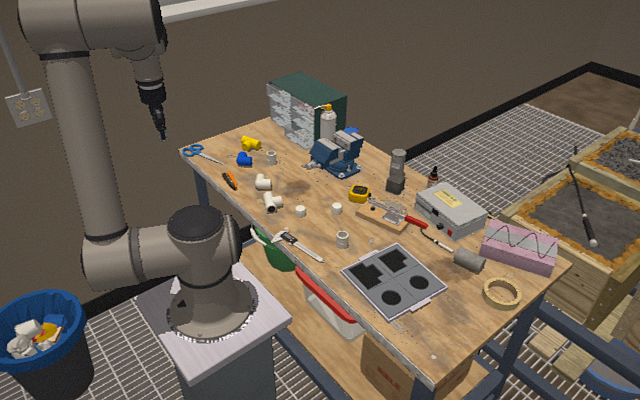

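Top view: elbow (252,214), tee (285,226), couplings (219,181) and (373,205), caps (332,180) and (313,211), tray (431,201). I'll zoom in and measure.

```bash
cat > h.py <<'E'
import numpy as np,cv2
def topxyz(f="top0.npz"):
    z=np.load(f); K,R,t,d=z["K"],z["R"],z["t"],z["d"]
    v,u=np.mgrid[:400,:640]
    c=np.stack([(u-K[0,2])/K[0,0]*d,(v-K[1,2])/K[1,1]*d,d],-1)
    return z["p"],(c-t)@R
def ortho(f,x0,x1,y0,y1,s,h=0.0):
    """plane-at-height-h rectified view; row=x1 down to x0, col=y1 to y0, s px/m"""
    z=np.load(f); K,R,t=z["K"],z["R"],z["t"]
    H=K@np.c_[R[:,0],R[:,1],R[:,2]*h+t]
    A=np.array([[0,-1/s,x1],[-1/s,0,y1],[0,0,1]])
    return cv2.warpPerspective(z["p"],H@A,(int((y1-y0)*s),int((x1-x0)*s)),flags=cv2.INTER_CUBIC|cv2.WARP_INVERSE_MAP)
E
python3 - <<'E'
from h import *
p,X=topxyz()
for n,(u,v) in dict(elbow=(252,214),tee=(285,226),c1=(219,181),c2=(373,205),cap1=(332,180),cap2=(313,211),tray=(431,201),table=(350,215)).items():
    w=X[v-10:v+11,u-12:u+13].reshape(-1,3); q=w[w[:,2]>np.median(w[:,2])+.012]
    print(n,X[v,u].round(3),len(q),q.mean(0).round(3) if len(q) else "",q[:,2].max().round(3) if len(q) else"",np.median(w[:,2]).round(3))
o=ortho("top0.npz",.25,.6,-.35,.45,1000,.02); cv2.imwrite("pics/o.png",o[:,:,::-1])
E
```

```text
elbow [0.405 0.359 0.039] 252 [0.405 0.362 0.037] 1.357 0.006
tee [0.364 0.252 0.034] 15 [0.354 0.235 0.216] 1.357 0.027
c1 [0.525 0.479 0.003] 89 [0.511 0.46  0.065] 1.357 0.002
c2 [ 0.432 -0.043  0.004] 70 [ 0.423 -0.035  0.056] 1.357 0.001
cap1 [0.516 0.094 0.03 ] 89 [0.512 0.096 0.057] 1.357 0.002
cap2 [0.412 0.159 0.035] 91 [0.41  0.156 0.072] 1.357 0.001
tray [ 0.44  -0.237  0.013] 3 [0.244 0.123 1.357] 1.357 0.011
table [ 0.4    0.035 -0.002] 5 [0.244 0.123 1.357] 1.357 0.0
```

View pics/o.png

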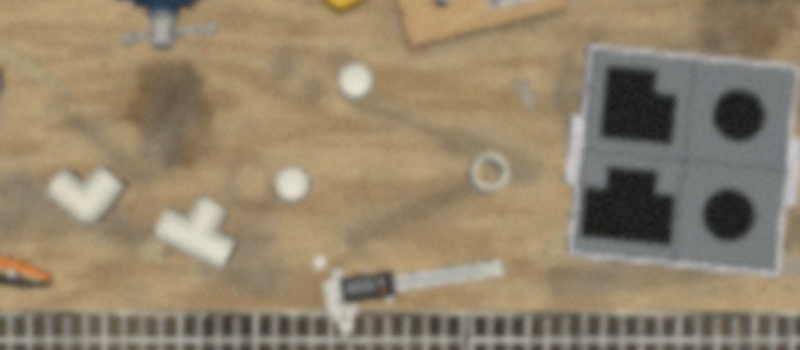

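Rectified view: tee (195,230), elbow (85,195), a coupling ring (490,172), caps (355,80) and (292,184). Pockets: L (638,105), T (628,210), round (738,115) and (728,214). All heights are plausible. Next, wrist close-ups.

```bash
cat >> h.py <<'E'
from scipy.spatial.transform import Rotation as Ro
def quat(psi):  # tool down, finger-closing axis y at world yaw psi
    c,s=np.cos(psi),np.sin(psi)
    return Ro.from_matrix(np.array([[-s,c,0],[c,s,0],[0,0,-1]])).as_quat()
def wshot(f):
    from workcell import r,optics
    s=r.read_state(); p,d=optics.get_image("wrist"); m=optics.camera_model("wrist")
    T=np.eye(4); T[:3,:3]=Ro.from_quat(s["eef_rot"]).as_matrix(); T[:3,3]=s["eef_pos"]
    W=np.linalg.inv(T@m["tool_from_camera"])
    np.savez(f,p=p,d=d,K=m["K"],R=W[:3,:3],t=W[:3,3]); return p
E
python3 - <<'E'
from h import *
from workcell import r,optics
m=optics.camera_model("wrist"); print(m["tool_from_camera"].round(3),m["K"].round(0),r.tip_extent)
for n,x,y in(("wc1",.50,.42),("wte",.40,.31),("wc2",.43,.0),("wt",.42,-.24)):
    r.reach([x-.04,y,.30],quat(np.pi/2)); r.hold(.3); p=wshot(n+".npz"); print(n,r.read_state()["time_s"])
a=ortho("wte.npz",.30,.5,.18,.44,1500,.0175); b=ortho("wt.npz",.33,.57,-.36,-.10,1500,.012)
cv2.imwrite("pics/te.png",np.hstack([np.vstack([a,np.zeros((60,390,3),np.uint8)]),b])[:,:,::-1])
a=ortho("wc1.npz",.44,.58,.38,.54,2000,.044); b=ortho("wc2.npz",.36,.5,-.11,.05,2000,.044)
cv2.imwrite("pics/cc.png",np.hstack([a,b])[:,:,::-1])
E
```

```text
[[ 0.    -0.959 -0.284  0.071]
 [ 1.     0.     0.001  0.001]
 [-0.    -0.284  0.959 -0.117]
 [ 0.     0.     0.     1.   ]] [[307.   0. 324.]
 [  0. 307. 204.]
 [  0.   0.   1.]] 0.025
wc1 1.7167
wte 2.7083
wc2 4.25
wt 5.55Traceback (most recent call last):
  File "<stdin>", line 7, in <module>
    return _nx.concatenate(arrs, 1, dtype=dtype, casting=casting)
           ~~~~~~~~~~~~~~~^^^^^^^^^^^^^^^^^^^^^^^^^^^^^^^^^^^^^^^
ValueError: all the input array dimensions except for the concatenation axis must match exactly, but along dimension 0, the array at index 0 has size 360 and the array at index 1 has size 359
```

```bash
python3 - <<'E'
from h import *
def pair(f1,f2,o):
    h=min(f1.shape[0],f2.shape[0]); cv2.imwrite(o,np.hstack([f1[:h],f2[:h]])[:,:,::-1])
pair(ortho("wte.npz",.26,.5,.18,.44,1500,.0175),ortho("wt.npz",.33,.57,-.36,-.10,1500,.012),"pics/te.png")
pair(ortho("wc1.npz",.44,.58,.38,.54,2000,.044),ortho("wc2.npz",.36,.5,-.11,.05,2000,.044),"pics/cc.png")
E
```

```text
(no output)
```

View pics/te.png

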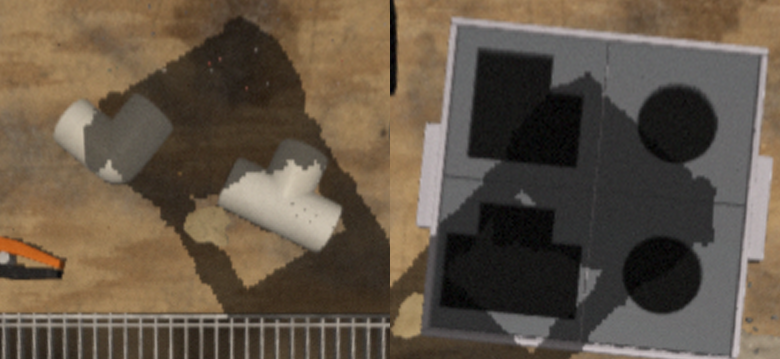

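View pics/cc.png

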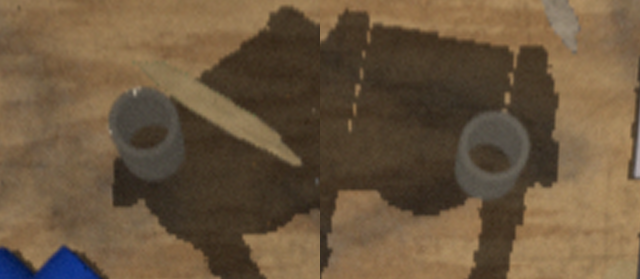

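Wrist views: tee (285,200), elbow (112,140); pockets L (527,107), T (512,260), round (678,123) and (662,275); both parts at the coupling spots are open tubes. I'll fit the poses numerically from the depth and the dark pocket blobs.

```bash
cat >> h.py <<'E'
from scipy.optimize import minimize
S=1000
TEE=[(-29,-38.5,6.5,38.5),(0,-17.5,29,17.5)]; ELB=[(-28.5,-6.5,29,28.5),(-28.5,-29,6.5,28.5)]
def fit(P,shape,c0,th0,grow=0,w=.12):
    """best overlap of rectangle-union template with the cloud P (N,2); returns x,y,theta,IoU"""
    lo=np.array(c0)-w/2; n=int(w*S)
    m=np.zeros((n,n),np.uint8); ij=((P-lo)*S).astype(int); ij=ij[((ij>=0)&(ij<n)).all(1)]; m[ij[:,0],ij[:,1]]=1
    m=cv2.morphologyEx(m,cv2.MORPH_CLOSE,np.ones((5,5),np.uint8)).astype(float)
    g=(np.stack(np.mgrid[:n,:n],-1)+.5)/S+lo
    def soft(q):
        c,s=np.cos(q[2]),np.sin(q[2]); d=(g-q[:2])*1e3
        u=d[...,0]*c+d[...,1]*s; v=-d[...,0]*s+d[...,1]*c; t=0
        for a,b,e,f in shape:
            D=np.min([u-a+grow,e+grow-u,v-b+grow,f+grow-v],0); t=np.maximum(t,np.clip(D/2+.5,0,1))
        return t
    def cost(q): t=soft(q); return -np.minimum(t,m).sum()/np.maximum(t,m).sum()
    best=min((minimize(cost,[c0[0],c0[1],a],method="Nelder-Mead",options=dict(initial_simplex=np.array([[c0[0],c0[1],a]]+[[c0[0]+.008,c0[1],a],[c0[0],c0[1]+.008,a],[c0[0],c0[1],a+.3]]))) for a in (th0-.3,th0,th0+.3)),key=lambda b:b.fun)
    return *best.x.round(4),round(-best.fun,3)
E
python3 - <<'E'
from h import *
_,X=topxyz("wte.npz"); P=X.reshape(-1,3); 
Q=P[(P[:,2]>.012)&(P[:,2]<.045)]
for n,s,c,t in(("tee",TEE,(.37,.25),-.5),("elbow",ELB,(.405,.364),.8)):
    q=fit(Q[:,:2],s,c,t); sel=np.hypot(*(Q[:,:2]-q[:2]).T)<.03; print(n,q,np.percentile(Q[sel,2],98).round(4))
for n,c in(("c1",(.515,.465)),("c2",(.43,-.035))):
    P=topxyz("w"+n+".npz")[1].reshape(-1,3); k=P[(P[:,2]>.038)&(P[:,2]<.05)&(np.hypot(*(P[:,:2]-c).T)<.04)]
    (cx,cy),rad=cv2.minEnclosingCircle((k[:,:2]*1000).astype(np.float32)); print(n,cx,cy,rad,k[:,2].max().round(4),len(k))
o=ortho("wt.npz",.33,.57,-.36,-.10,1500,.012); m=(o.max(2)<45).astype(np.uint8); m=cv2.morphologyEx(m,cv2.MORPH_OPEN,np.ones((5,5)))
n,l,st,ce=cv2.connectedComponentsWithStats(m)
for i in range(1,n):
    if 1500<st[i,4]<30000:
        rc=np.argwhere(l==i); xy=np.c_[.57-rc[:,0]/1500,-.10-rc[:,1]/1500]; (a,b),rad=cv2.minEnclosingCircle((xy*1000).astype(np.float32))
        c=(.57-ce[i,1]/1500,-.10-ce[i,0]/1500); print("blob",st[i,4]/1500**2*1e6,np.round(c,4),"circ",round(a,1),round(b,1),round(rad,1))
        if c[1]>-.24: print(fit(xy,ELB if c[0]>.45 else TEE,(.498,-.1925) if c[0]>.45 else (.397,-.182),-.1,8))
X=topxyz("wt.npz")[1]; print(np.percentile(X[...,2][(X[...,1]>-.33)&(X[...,1]<-.14)&(X[...,0]>.38)&(X[...,0]<.5)],[5,50,95,99.9]).round(4))
E
```

```text
tee (np.float64(0.3733), np.float64(0.25), np.float64(-0.4478), np.float64(0.934)) 0.0356
elbow (np.float64(0.4104), np.float64(0.3644), np.float64(0.8943), np.float64(0.916)) 0.0356
c1 519.7090454101562 468.3863220214844 18.066089630126953 0.0457 286
c2 427.3898010253906 -36.81989288330078 17.795976638793945 0.0455 288
blob 4774.666666666667 [ 0.4945 -0.1893] circ 497.0 -191.7 50.7
(np.float64(0.4967), np.float64(-0.1915), np.float64(-0.0851), np.float64(0.956))
blob 2115.555555555555 [ 0.4865 -0.2905] circ 486.1 -290.7 26.9
blob 5878.666666666667 [ 0.394  -0.1803] circ 387.6 -180.1 53.2
(np.float64(0.3978), np.float64(-0.1811), np.float64(-0.093), np.float64(0.958))
blob 2170.222222222222 [ 0.3879 -0.2805] circ 388.3 -280.4 27.1
[0.005  0.012  0.3452 0.3547]
```

```bash
cat >> h.py <<'E'
def pp(name,pick,place,pp_psi,pl_psi,off=(0,0),zp=.032,width=.035):
    """pick/place = part centre xy; off = grip point in part frame given yaw psi-pi/2"""
    from workcell import r,command_gripper
    def g(c,psi): 
        a=psi-np.pi/2; return np.array([c[0]+off[0]*np.cos(a)-off[1]*np.sin(a),c[1]+off[0]*np.sin(a)+off[1]*np.cos(a)])
    P,Q=g(pick,pp_psi),g(place,pl_psi)
    command_gripper(.065)
    r.reach([*P,.15],quat(pp_psi)); hit=r.move_straight([*P,zp],speed=.1,max_force=12)
    command_gripper(.02,40); s=r.read_state(); print(name,"hit",hit,"z",s["eef_pos"][2].round(4),"w",s["grip_width"],s["grip_force"])
    if abs(s["grip_width"]-width)>.004: print("BAD GRIP"); return
    r.move_straight([*P,.25],speed=.2); s=r.read_state(); print(" lifted w",s["grip_width"],s["grip_force"])
    if P[1]>.1: r.reach([.42,.1,.26],quat((pp_psi+pl_psi)/2))
    r.reach([*Q,.13],quat(pl_psi)); r.move_straight([*Q,.06],speed=.1)
    hit=r.move_straight([*Q,zp+.0065],speed=.04,max_force=8)
    s=r.read_state(); print(" placed hit",hit,"z",s["eef_pos"].round(4),s["grip_width"],s["contact_force"].round(1))
    command_gripper(.055); r.move_straight([*Q,.2],speed=.15); print(" t",r.read_state()["time_s"])
E
python3 - <<'E'
from h import *
pp("c2",(.4274,-.0368),(.388,-.2805),np.pi/2,1.475,width=.036)
p=wshot("w5.npz"); cv2.imwrite("pics/w5.png",p[:,:,::-1])
E
```

```text
c2 hit False z 0.0325 w 0.03513710836628611 39.44944324088283
 lifted w 0.03451890241110563 39.78600977221504
 placed hit True z [ 0.3877 -0.2802  0.0385] 0.03453723349805104 [-0.2  1.4  5. ]
 t 13.8667
```

View pics/w5.png

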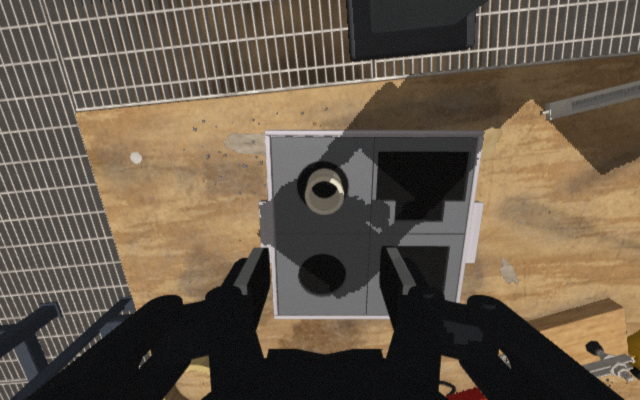

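The wrist view shows the coupling standing in the near round pocket at (325,190). On with the other three.

```bash
python3 - <<'E'
from h import *
from workcell import r
pp("c1",(.5197,.4684),(.4865,-.2906),np.pi/2,1.475,width=.036)
pp("tee",(.3733,.25),(.3978,-.1811),-.448+np.pi/2,1.476,off=(.020,0))
r.reach([.40,-.24,.30],quat(1.476)); r.hold(.2); p=wshot("w6.npz"); cv2.imwrite("pics/w6.png",p[:,:,::-1])
E
```

```text
c1 hit False z 0.0328 w 0.03455572004116725 40.10521144839004
 lifted w 0.03488250162105157 39.803820034721866
 placed hit True z [ 0.4862 -0.2904  0.0387] 0.03415717617200614 [0.2 1.  5.3]
 t 25.7333
tee hit False z 0.0326 w 0.03339975295062442 39.2227703332901
 lifted w 0.03335764919658703 39.7013658285141
 placed hit True z [ 0.4175 -0.1828  0.0386] 0.033475940862688694 [-0.   0.3  6. ]
 t 35.7
```

View pics/w6.png

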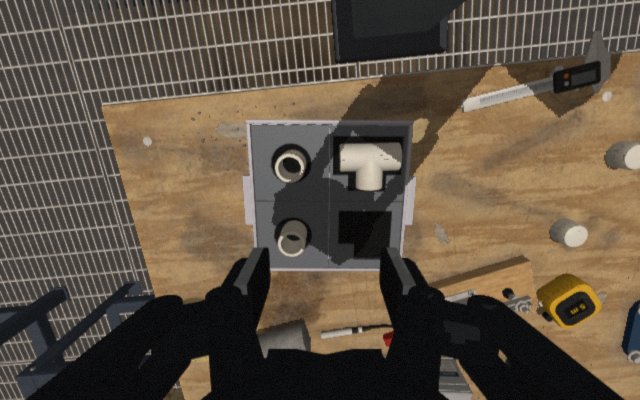

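Both couplings, (290,165) and (292,237), and the tee (370,163) sit in their pockets. The caps at (625,157) and (570,233) are still standing. Now the elbow.

```bash
python3 - <<'E'
from h import *
from workcell import r
pp("elbow",(.4104,.3644),(.497,-.1915),.894+np.pi/2,1.478,off=(.020,.011))
r.reach([.42,-.22,.30],quat(1.476)); r.hold(.2); wshot("w7.npz"); 
r.reach([.40,.10,.30],quat(1.476)); r.hold(.2); wshot("w8.npz"); r.reach([.42,-.22,.30],quat(1.476))
o=ortho("w7.npz",.33,.57,-.36,-.10,1500,.03); cv2.imwrite("pics/w7.png",o[:,:,::-1])
P=topxyz("w7.npz")[1].reshape(-1,3); Q=P[(P[:,2]>.016)&(P[:,2]<.06)]
for n,s,c in(("tee",TEE,(.3978,-.1811)),("elbow",ELB,(.497,-.1915))):
    k=Q[np.hypot(*(Q[:,:2]-c).T)<.05]; q=fit(k[:,:2],s,c,-.095); print(n,q,"top",np.percentile(k[:,2],98).round(4),"want .041",c)
for c in((.4865,-.2906),(.388,-.2805)):
    k=P[(P[:,2]>.045)&(P[:,2]<.06)&(np.hypot(*(P[:,:2]-c).T)<.035)]
    (a,b),rad=cv2.minEnclosingCircle((k[:,:2]*1000).astype(np.float32)); print("coup",a,b,rad,np.percentile(k[:,2],98).round(4),"want .050",c)
P=topxyz("w8.npz")[1].reshape(-1,3)
for c in((.512,.096),(.41,.156)):
    k=P[(P[:,2]>.024)&(P[:,2]<.04)&(np.hypot(*(P[:,:2]-c).T)<.04)]; print("cap",k.mean(0).round(3),"was",c)
print(r.read_state()["time_s"])
E
```

```text
elbow hit False z 0.0327 w 0.03371483213400508 39.46984112262726
 lifted w 0.033495380415845905 39.75478112697601
 placed hit True z [ 0.5176 -0.1822  0.0386] 0.03358441664462926 [-0.8  0.7  5.2]
 t 47.3167
tee (np.float64(0.3978), np.float64(-0.1812), np.float64(-0.0756), np.float64(0.94)) top 0.0416 want .041 (0.3978, -0.1811)
elbow (np.float64(0.4961), np.float64(-0.1908), np.float64(-0.1065), np.float64(0.906)) top 0.0416 want .041 (0.497, -0.1915)
coup 486.0660705566406 -289.344970703125 18.25067138671875 0.0511 want .050 (0.4865, -0.2906)
coup 387.6387023925781 -279.2926025390625 17.87870216369629 0.0511 want .050 (0.388, -0.2805)
cap [0.519 0.095 0.028] was (0.512, 0.096)
cap [0.417 0.157 0.028] was (0.41, 0.156)
50.8833
```

View pics/w7.png

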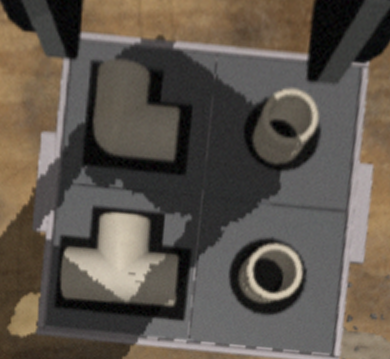

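All four parts are seated: elbow (135,115), tee (120,255), couplings (285,127) and (270,272). Heights and positions match. The caps haven't moved; the small offset is common to both and comes from the difference between cameras.

```bash
python3 -c "
from workcell import r
r.hold(.3); print(r.finish_job())"
```

```text
the job is handed in; nothing more can be done
None
```

The kit is packed and handed in after about 51 s of robot time: tee, elbow and both couplings measured within about 2 mm of their pocket centres and fully down, with both end caps still standing where they were; no verdict came back from the hand-in call.

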